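Dispense the bottom dish of a gravity magazine onto the turntable

ROBOT

A 6-joint arm with a two-finger parallel gripper is mounted at the origin on a cart in front of the work surface, level with it; the furniture and walls round the work are solid. World frame = base frame: x ahead of the robot, y to its left, z up, the work surface at z = 0. Lengths are in mm, angles in rad, forces in N, time in s.
With the tool pointing down it reaches from about 350 to 850 mm from the base axis. Payload 8.1 kg.
Tool frame: the origin (TCP) lies at the very end of the fingers, on their centre line; the grasp point (between the pads) lies robot.grasp_offset behind it (robot.grasp_offset is the distance from the TCP to the grasp point, in mm); z points along the fingers, y is the line along which they close (so a half turn about z gives the same grasp; the last joint's range is limited). The gripper opens to 93 mm and grips with 3 to 60 N. Pads are 15 mm wide; open, the fingers measure 128 mm over their backs; the gripper's body (75 mm by 188 mm) begins 65 mm behind the grasp point.
Start: joints at [-1.283, 0.13, 1.488, -0, 1.523, -0.085], TCP at [218.555, -558.784, 218.635] pointing down, gripper open.
Joint ranges: [-2.96, 2.96], [-0.89, 2.26], [0.02, 2.5], [-1.34, 4.48], [0, 2.73], [-2.66, 2.66]. Speed limits (rad/s): [2.39, 2.39, 2.79, 3.14, 3.14, 3.14].

INTERFACE

Orientations are given as a unit quaternion [w, x, y, z].
In Python, from plant import robot gives the robot as it stands.
- The arm moves only by the tool drive_tool, never from a script. Its argument "motion" is text: rows parted by semicolons, each of 6 numbers parted by spaces: the shift along the tool's x, y, z scaled (see below), then the turn, a rotation vector about the tool's x, y, z scaled (see below). A call has exactly 8 rows; each row is the pose to reach, as a shift and turn from the pose commanded when the call began, along the tool's axes at that moment; what a row does not reach only later rows make up. The controller multiplies each number of a shift by 8 cm and each number of a turn by 30 degrees. A row lasts 1/8 s, in which the tool goes at most 62.5 mm and 10.7 degrees, less where a joint would pass 70% of its speed; a pose out of reach is approached as far as the arm can. A call with a number of a shift or a turn outside -1 to 1 is refused whole. A call with a gripper value outside its range is refused whole. "claw" is the gripper command: -1 is shut, 1 is fully open, values between are in proportion, set as the call begins (left out, the last holds). The fingers move at their own pace and stop on an object; "force" is the grip in N (left out, the last holds). Time passes only in rows, so rows that repeat a pose let the fingers close, or fill a call up. It gives the time, the measured TCP pose, the force, the opening and the grip force at its end, in the units of the state.
- robot.state(): the state, without advancing time (a new reading comes with each control period).
- robot.snapshot(name): name is "scene" or "top" or "wrist"; returns the picture (480x640x3 uint8, blue, green, red); there is no depth.
- robot.camera_model(name): a dict with "fx", "fy", "cx", "cy" (pixels), "k1" (the pictures are not rectified: a ray, as slopes to the right and down, at radius r is drawn at 1 + k1 r^2 times it, then the intrinsics apply), "view" (4x4, takes a point from world to camera coordinates). Camera axes: x right, y down, z forward; pixel columns grow to the right and rows downward; lengths in mm; the calibration is good to about 2 mm. A picture is of the moment at which its call begins: read the wrist's pose just before it. camera_model takes no time and is no camera call; for the wrist camera it gives the pose at the moment of the call.
- robot.sign_off(): hands the job in; it is judged then, once.
The state is a dict: "time": time; "joints": joint angles; "dq": joint speeds; "tau": joint torques, N m; "ee_pos": TCP position; "tool_rot": TCP orientation; "contact_force": force on the tool from outside, world axes, zero at the start; "torque": the same for the moment, N m; "width": opening from 0.0 (shut) to 1.0 (fully open); "grip_force": force on a finger pad.
Only numpy, scipy, OpenCV 4.12 (cv2) and the standard library are available. Lean on these libraries where they do the work, as an engineer would, in place of code of your own. Each camera call takes 0.05 s, during which the arm holds its last target. There are 200 camera calls.

TASK

Get the next plate ready for streaking: draw the dish magazine's shuttle out to its stop by the red tab, take the dish it brings out from under the stack, and set it down, level and lid up all the way, in the middle of the turntable's platter. Then push the empty shuttle fully home so that the stack drops and the next dish lies flat in the pocket, with the rest of the stack flat on it. Leave the things standing round about where they are.

Things in the scene. Friction and masses are not known exactly. Their poses are not given: they have to be found in the camera images.
- magazine: Bottom-feed dish magazine, fixed. Grey foot plate 115 x 100 mm, low rail with white shuttle, over it a rod cage (hoop 80 mm across, z 114-121 mm; funnel flaring to 124 mm across at z 202 mm) with six dishes; its front rods end 59.5 mm up, so only the lowest dish passes. Origin on the worktop under the stack axis; own -x is its front, turned to the robot within 15 deg.
- shuttle (a joint): Shuttle travel in m: 0 = home, 0.058 = drawn out to its stop, straight along the magazine's own -x. Slides with 1-3 N, no spring. White plate with an open-sided pocket for one dish; behind the pocket a deck 9 mm high holds up the rest of the stack while the shuttle is out. Sent home with an empty pocket, it lets the stack drop by one dish into the pocket.
- tab (a point): Centre of the graspable part of the red upright tab at the shuttle's front end (moves with it), 64 mm above the worktop. Tab: 12 mm along the magazine's x, 18 mm across (own y, pinch here), from 44 to 74 mm above the worktop, 50 mm before the pocket's centre. A hand held upright strikes the cage here and at the dish: lean it 28-40 deg, fingers pointing down and to the magazine's back.
- pocket (a point): Centre of the pocket's floor (moves with the shuttle), 46 mm above the worktop; a dish in the pocket lies here, up to 4 mm to the back. The floor is 30 mm wide: a dish overhangs it 12 mm on both sides (own y), free air below for fingertips down to 15 mm above the worktop; pinch the dish there across its 54 mm. Drawn out, the point is 58 mm before the stack axis.
- column (a point): Fixed point on the stack's axis, 46 mm above the worktop: where the lowest dish's underside centre is with the shuttle home. Axes as the magazine's.
- dish_0: The lowest dish of the stack at the start. All dishes are alike: closed clear Petri dish with amber agar and tight lid (one rigid piece), 54 mm across, 10 mm tall, about 20 g. Origin: centre of the underside, z up through the lid.
- turntable: Small inoculating turntable, fixed: white round foot 104 mm across, slim spindle, on top a round aluminium platter 44 mm across with black rubber face, 60 mm above the worktop, turning lightly. Origin on the worktop under the axis, z up.
- platter_top (a point): Centre of the platter's rubber face, 60 mm above the worktop. A dish set on it overhangs it by 5 mm all round, so fingertips may reach below the dish there.
- dish_1: The dish that lies on dish_0 at the start, second from the bottom, like dish_0.
- dish_2: The dish that lies third from the bottom, like dish_0.
- dish_3: The dish that lies fourth from the bottom, like dish_0.
- dish_4: The dish that lies fifth from the bottom, like dish_0.
- dish_5: The dish that lies at the top of the stack, sixth from the bottom, like dish_0.
- lab_timer: White kitchen-type timer, 59 x 64 x 28 mm. Bystander, loose; leave it alone. Origin: centre of its underside.
- marker: Marker pen lying down, 135 mm long, 16 mm thick. Bystander, loose; leave it alone. Origin: centre of its underside.
- label_tape: Roll of beige tape lying flat, 102 mm across, 25 mm tall. Bystander, loose; leave it alone. Origin: centre of its underside.
- tip_rack_blue: Blue box of pipette tips, 84 x 124 x 65 mm. Bystander, loose; leave it alone. Origin: centre of its underside.
- beaker: Small glass beaker, 52 mm across, 66 mm tall. Bystander, loose; leave it alone. Origin: centre of its underside.
There are look-alikes about, which are no part of the job. Leave any turquoise look-alike of the turntable alone. What is shaped like the dish_5 but turquoise is not meant.

How it is judged:
By the outcome, as a careful person would: the job done as asked, in the order asked, and still so for the second after the job is handed in, with the robot touching nothing.
It also fails if it takes over 58 s, if anything falls off the work surface, if the arm or the gripper's body presses on something with over 40 N, if the wrist force passes 120 N, or if a joint passes its speed limit or range.

## Working session

There is one attempt and no reset: what is moved stays moved. The work goes in short steps, Python scripts to look and compute and a tool call to move; the robot and the scene stay as the last step left them, time stands still between calls to the robot, and variables do not carry over. Pictures are saved under pics/ and viewed, at most 13 in all, crops included, and the job is handed in when it is done.

Besides the shell and the picture viewer there is one more tool, called after "Call:" in YAML: its name, and indented under it one key for each argument. drive_tool: Moves the arm, as the interface text tells. Shifts and turns lie within -1 to 1; 1 stands for 8 cm of shift or 30 degrees of turn. Its arguments: {"type":"object","properties":{"motion":{"type":"string"},"claw":{"type":"number"},"force":{"type":"number"}},"required":["motion"]}

```bash
mkdir -p pics; ls; python3 - <<'E'
from plant import robot
import cv2,numpy as np
s=robot.state();print({k:np.round(v,3).tolist() for k,v in s.items()}, robot.grasp_offset)
for n in("scene","top"):
    m=robot.camera_model(n);print(n,m)
    cv2.imwrite(f"pics/{n}0.png",robot.snapshot(n))
E
```

```text
pics
{'time': 0.0, 'joints': [-1.283, 0.131, 1.489, 0.0, 1.523, -0.085], 'dq': [0.002, 0.0, -0.002, -0.001, -0.0, 0.001], 'tau': [0.002, -55.985, -49.175, 0.077, 0.036, -0.0], 'ee_pos': [218.395, -558.26, 217.634], 'tool_rot': [-0.001, 0.983, 0.185, -0.0], 'contact_force': [0.803, -0.311, -0.271], 'torque': [-0.029, 0.016, -0.031], 'grip_force': 0.0, 'width': 0.994} 18.8
scene {'fx': 502.830789381431, 'fy': 502.830789381431, 'cx': 322.7167760880981, 'cy': 248.69301044241263, 'k1': -0.013089747515092969, 'view': array([[-6.88270566e-01, -7.25288199e-01,  1.55131098e-02,
         4.27913714e+02],
       [-4.59634930e-01,  4.19432122e-01, -7.82823368e-01,
         3.09004258e+02],
       [ 5.61265854e-01, -5.45924650e-01, -6.22050575e-01,
         1.15212521e+03],
       [ 0.00000000e+00,  0.00000000e+00,  0.00000000e+00,
         1.00000000e+00]])}
top {'fx': 443.46701649254607, 'fy': 443.46701649254607, 'cx': 316.560995333004, 'cy': 245.04100338066561, 'k1': -0.023583374866621314, 'view': array([[ 2.63327625e-02, -9.99306567e-01,  2.63243362e-02,
         2.77162109e+01],
       [-9.89164352e-01, -2.98521322e-02, -1.43745384e-01,
         5.89018005e+02],
       [ 1.44431544e-01, -2.22538819e-02, -9.89264522e-01,
         9.82228264e+02],
       [ 0.00000000e+00,  0.00000000e+00,  0.00000000e+00,
         1.00000000e+00]])}
```

View pics/scene0.png

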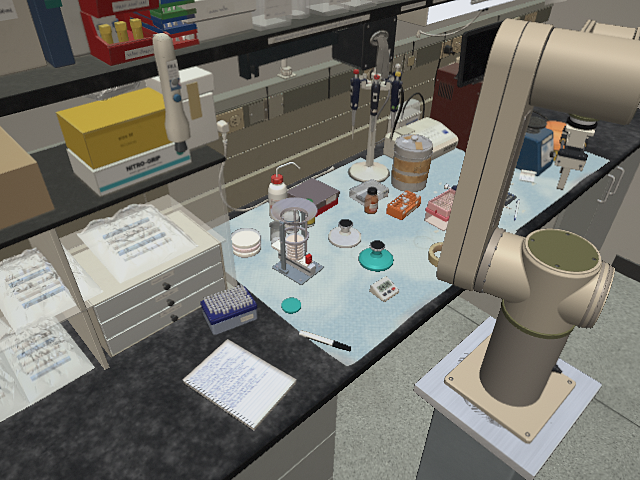

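View pics/top0.png

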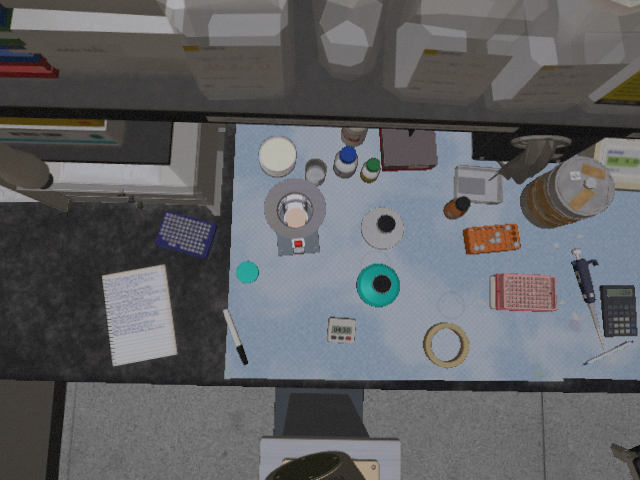

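The top view shows the magazine's funnel at about (295,208) and its red tab at (298,244). There are two turntable candidates: white foot with its platter at (386,224), and turquoise at (378,285). I choose the white one. The turquoise disc at (247,272) and the dish-like stack at (278,156) are not meant. Now a close crop to check.

```bash
python3 - <<'E'
import cv2,numpy as np
a=cv2.imread("pics/top0.png")[170:270,250:420];b=cv2.imread("pics/scene0.png")[190:290,250:420]
a=cv2.resize(a,None,fx=4.5,fy=3*1.0,interpolation=cv2.INTER_CUBIC) if 0 else cv2.resize(a,(510,300),interpolation=cv2.INTER_CUBIC)
b=cv2.resize(b,(510,300),interpolation=cv2.INTER_CUBIC)
cv2.imwrite("pics/crop1.png",np.vstack([a,b]))
for n in("top","scene"):
    i=cv2.imread(f"pics/{n}0.png").astype(int)
    m=((i[...,2]>150)&(i[...,1]<80)&(i[...,0]<80)).astype(np.uint8)
    c=cv2.connectedComponentsWithStats(m);print(n,[(s.tolist(),p.round(1).tolist()) for s,p in zip(c[2][1:],c[3][1:]) if s[4]>8 and s[1]>150])
E
```

```text
top [([295, 241, 7, 4, 26], [297.8, 242.5])]
scene [([271, 174, 11, 10, 42], [276.6, 177.4]), ([387, 207, 11, 7, 28], [391.6, 210.0]), ([430, 212, 17, 9, 28], [437.5, 216.2]), ([306, 254, 5, 5, 14], [307.9, 255.6])]
```

View pics/crop1.png

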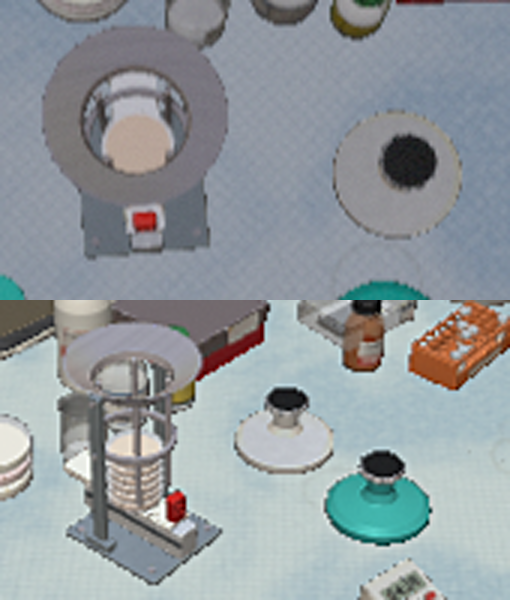

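The crop confirms the choice. The white-foot turntable has its black platter at top pixel (386.7,223.3). The tab top is at (298,242.6), the funnel centre at (295,208), and the foot's front corners at (279,255.5) and (319.5,251.3).

```bash
cat >h.py <<'E'
import numpy as np,cv2
from plant import robot
from scipy.spatial.transform import Rotation as R
def pix2w(m,uv,z):
    K=np.array([[m['fx'],0,m['cx']],[0,m['fy'],m['cy']],[0,0,1]])
    p=cv2.undistortPoints(np.array([[uv]],float),K,np.array([m['k1'],0,0,0]))[0,0]
    V=m['view'];d=V[:3,:3].T@[p[0],p[1],1];c=-V[:3,:3].T@V[:3,3]
    return c+d*(z-c[2])/d[2]
def w2pix(m,P):
    q=m['view'][:3,:3]@P+m['view'][:3,3];s=q[:2]/q[2];s=s*(1+m['k1']*(s@s))
    return np.array([m['fx']*s[0]+m['cx'],m['fy']*s[1]+m['cy']])
def cur():
    s=robot.state();return np.array(s['ee_pos']),R.from_quat(np.array(s['tool_rot'])[[1,2,3,0]])
def go(p,r,p0=None,r0=None):
    "shift & turn in units from current pose to TCP p, rot r"
    if p0 is None:p0,r0=cur()
    return np.r_[r0.inv().apply(p-p0)/80,np.degrees((r0.inv()*r).as_rotvec())/30].round(3)
E
python3 - <<'E'
from h import *
m=robot.camera_model("top");sc=robot.camera_model("scene")
for n,uv,z in[("platter",(386.7,223.3),60),("foot tt",(250+397/3,170+174/3),8),("funnel",(295,208.3),202),("tabtop",(298.2,242.6),74),("fl",(279,255.5),6),("fr",(319.5,251.3),6)]:
    P=pix2w(m,uv,z);print(n,P.round(1),w2pix(sc,P).round(1))
print(robot.camera_model("wrist")['view'].round(3), cur()[1].as_matrix().round(3))
P=pix2w(sc,(250+288/3,190+97/3+2),60);print("platter scene",P)
P=pix2w(sc,(307.9,254.8),67);print("tab scene",P)
E
```

```text
platter [ 640.7 -115.    60. ] [346.  222.3]
foot tt [ 639.3 -114.     8. ] [345.4 236.2]
funnel [636.4  92.3 202. ] [294.9 209.9]
tabtop [587.6  86.3  74. ] [309.  254.9]
fl [565.4 132.2   6. ] [302.1 284.7]
fr [578.4  36.1   6. ] [324.  267.2]
[[ 3.65000e-01 -9.31000e-01 -2.00000e-03 -5.98762e+02]
 [-8.90000e-01 -3.49000e-01  2.93000e-01 -3.46880e+01]
 [-2.74000e-01 -1.05000e-01 -9.56000e-01  3.92228e+02]
 [ 0.00000e+00  0.00000e+00  0.00000e+00  1.00000e+00]] [[ 0.931  0.364 -0.   ]
 [ 0.364 -0.931  0.002]
 [ 0.    -0.002 -1.   ]]
platter scene [ 633.30762688 -107.32115092   60.        ]
tab scene [596.35748258  82.39092363  67.        ]
```

```bash
cat >>h.py <<'E'
def lean(yaw,l):
    mx=np.array([np.cos(yaw),np.sin(yaw),0]);my=np.array([-mx[1],mx[0],0]);z=np.sin(l)*mx-np.cos(l)*np.array([0,0,1.])
    return R.from_matrix(np.c_[np.cross(-my,z),-my,z])
def tcp(g,r): return np.asarray(g)+r.apply([0,0,robot.grasp_offset])
def plan(p,r,n):
    from scipy.spatial.transform import Slerp
    p0,r0=cur();S=Slerp([0,1],R.concatenate([r0,r]))
    for i in range(n):
        a,b=i/n,(i+1)/n
        print(go(p0+b*(p-p0),S(b),p0+a*(p-p0),S(a)))
E
python3 - <<'E'
from h import *
yaw=np.radians(7.3);r=lean(yaw,np.radians(34))
A=np.array([636.5,92.5,0]);mx=np.array([np.cos(yaw),np.sin(yaw),0])
g=A-50*mx+[0,0,64]
p=tcp(g,r)-r.apply([0,0,130.]);print(g,tcp(g,r),p)
p0,r0=cur();V=robot.camera_model("wrist")['view'];c=-V[:3,:3].T@V[:3,3];print("cam in tool",r0.inv().apply(c-p0),(r0.inv().as_matrix()@V[:3,:3].T).round(2))
plan(p,r,7)
E
```

```text
[586.90527787  86.14676957  64.        ] [597.33289214  87.48257777  48.41409364] [525.22704881  78.2456062  156.18897807]
cam in tool [  82.20215661   -0.41306682 -166.44382887] [[ 0.   -0.96 -0.29]
 [ 1.    0.    0.  ]
 [ 0.   -0.29  0.96]]
[ 0.924 -0.859  0.111 -0.02   0.161  0.065]
[ 0.882 -0.891  0.178 -0.02   0.161  0.065]
[ 0.834 -0.922  0.241 -0.02   0.161  0.065]
[ 0.779 -0.953  0.299 -0.02   0.161  0.065]
[ 0.719 -0.982  0.352 -0.02   0.161  0.065]
[ 0.653 -1.009  0.399 -0.02   0.161  0.065]
[ 0.583 -1.034  0.441 -0.02   0.161  0.065]
```

Call:
drive_tool:
  motion: "0.11 -0.11 0.01 0 0.02 0.01; 0.23 -0.23 0.03 0 0.04 0.02; 0.35 -0.35 0.04 -0.01 0.06 0.03; 0.47 -0.47 0.05 -0.01 0.09 0.03; 0.59 -0.59 0.07 -0.01 0.11 0.04; 0.71 -0.71 0.08 -0.02 0.13 0.05; 0.82 -0.82 0.1 -0.02 0.15 0.06; 0.92 -0.92 0.11 -0.02 0.17 0.07"
  claw: 0

```text
time: 1.1
ee_pos: [260.6, -462.6, 209.7]
tool_rot: [-0.003, 0.985, 0.167, 0.045]
contact_force: [-0.6, -0.4, 0.1]
width: 0.5
grip_force: 0.0
```

Call:
drive_tool:
  motion: "0.11 -0.11 0.02 0 0.02 0.01; 0.22 -0.23 0.04 0 0.04 0.02; 0.34 -0.35 0.06 -0.01 0.06 0.03; 0.46 -0.47 0.08 -0.01 0.09 0.03; 0.57 -0.59 0.1 -0.01 0.11 0.04; 0.68 -0.71 0.13 -0.02 0.13 0.05; 0.79 -0.82 0.15 -0.02 0.15 0.06; 0.88 -0.94 0.17 -0.02 0.17 0.07"

```text
time: 2.1
ee_pos: [303.2, -368.2, 201.8]
tool_rot: [-0.006, 0.985, 0.148, 0.09]
contact_force: [0.0, 0.3, 1.0]
width: 0.497
grip_force: 0.0
```

Call:
drive_tool:
  motion: "0.1 -0.12 0.03 0 0.02 0.01; 0.21 -0.24 0.06 0 0.04 0.02; 0.32 -0.36 0.09 -0.01 0.06 0.03; 0.42 -0.48 0.12 -0.01 0.09 0.03; 0.53 -0.6 0.15 -0.01 0.11 0.04; 0.63 -0.72 0.18 -0.02 0.13 0.05; 0.74 -0.84 0.21 -0.02 0.15 0.06; 0.84 -0.96 0.24 -0.02 0.17 0.07"

```text
time: 3.1
ee_pos: [347.2, -274.4, 193.8]
tool_rot: [-0.009, 0.982, 0.129, 0.134]
contact_force: [0.2, 0.6, -0.0]
width: 0.496
grip_force: 0.0
```

Call:
drive_tool:
  motion: "0.1 -0.12 0.03 0 0.02 0.01; 0.2 -0.24 0.07 0 0.04 0.02; 0.3 -0.36 0.11 -0.01 0.06 0.03; 0.4 -0.48 0.15 -0.01 0.09 0.03; 0.5 -0.6 0.18 -0.01 0.11 0.04; 0.6 -0.73 0.22 -0.02 0.13 0.05; 0.7 -0.86 0.26 -0.02 0.15 0.06; 0.78 -0.98 0.3 -0.02 0.17 0.07"

```text
time: 4.1
ee_pos: [391.4, -181.6, 185.9]
tool_rot: [-0.012, 0.978, 0.11, 0.178]
contact_force: [0.2, 1.5, -0.1]
width: 0.502
grip_force: 0.0
```

```bash
python3 - <<'E'
from h import *
yaw=np.radians(7.3);r=lean(yaw,np.radians(37))
A=np.array([636.5,92.5,0]);mx=np.array([np.cos(yaw),np.sin(yaw),0])
g=A-50*mx+[0,0,64]
p=tcp(g,r)-r.apply([0,0,120.]);print(p,cur()[0],robot.state()['time'])
plan(p,r,3)
E
```

```text
[526.49525581  78.40806726 144.82191362] [ 391.38055502 -181.64535361  185.92030927] 4.1
[ 0.682 -0.936  0.424 -0.021  0.182  0.057]
[ 0.611 -0.96   0.475 -0.021  0.182  0.057]
[ 0.534 -0.983  0.519 -0.021  0.182  0.057]
```

Call:
drive_tool:
  motion: "0.09 -0.12 0.05 0 0.02 0.01; 0.17 -0.24 0.1 0 0.04 0.02; 0.26 -0.35 0.15 -0.01 0.06 0.03; 0.34 -0.47 0.2 -0.01 0.09 0.03; 0.43 -0.59 0.26 -0.01 0.11 0.04; 0.51 -0.7 0.32 -0.02 0.13 0.05; 0.6 -0.82 0.37 -0.02 0.16 0.05; 0.68 -0.94 0.42 -0.02 0.18 0.06"

```text
time: 5.1
ee_pos: [436.0, -94.8, 172.3]
tool_rot: [-0.015, 0.97, 0.093, 0.224]
contact_force: [0.4, -0.1, -0.3]
width: 0.501
grip_force: 0.0
```

Call:
drive_tool:
  motion: "0.08 -0.12 0.06 0 0.02 0.01; 0.16 -0.24 0.12 0 0.04 0.02; 0.23 -0.35 0.18 -0.01 0.06 0.03; 0.31 -0.47 0.24 -0.01 0.09 0.03; 0.38 -0.59 0.3 -0.01 0.11 0.04; 0.46 -0.7 0.36 -0.02 0.13 0.05; 0.53 -0.82 0.42 -0.02 0.16 0.05; 0.61 -0.96 0.48 -0.02 0.18 0.06"

```text
time: 6.1
ee_pos: [481.1, -8.1, 158.0]
tool_rot: [-0.018, 0.96, 0.076, 0.27]
contact_force: [-0.2, -0.3, -0.9]
width: 0.499
grip_force: 0.0
```

Call:
drive_tool:
  motion: "0.07 -0.12 0.07 0 0.02 0.01; 0.14 -0.25 0.14 0 0.04 0.02; 0.21 -0.37 0.21 -0.01 0.06 0.03; 0.28 -0.5 0.28 -0.01 0.09 0.03; 0.36 -0.65 0.35 -0.01 0.12 0.04; 0.43 -0.78 0.42 -0.02 0.15 0.05; 0.53 -0.98 0.52 -0.02 0.18 0.06; 0.53 -0.98 0.52 -0.02 0.18 0.06"

```text
time: 7.1
ee_pos: [525.4, 78.9, 143.4]
tool_rot: [-0.021, 0.947, 0.06, 0.314]
contact_force: [0.2, -0.2, 0.0]
width: 0.5
grip_force: 0.0
```

```bash
python3 - <<'E'
from h import *
m=robot.camera_model("wrist");cv2.imwrite("pics/w1.png",robot.snapshot("wrist"))
yaw=np.radians(7.3);r=lean(yaw,np.radians(37))
A=np.array([636.5,92.5,0]);mx=np.array([np.cos(yaw),np.sin(yaw),0]);my=np.array([-mx[1],mx[0],0])
g=A-50*mx
import pickle;pickle.dump(m,open("w1.pkl","wb"))
print(w2pix(m,g+[0,0,74]),w2pix(m,g-6*mx+9*my+[0,0,74]),w2pix(m,g-6*mx-9*my+[0,0,74]),cur()[0],robot.state()['joints'])
plan(tcp(g+[0,0,64],r),r,1)
E
```

```text
[325.45133282 231.34242345] [311.48835253 240.07199205] [339.44365744 240.04840026] [525.39151651  78.31371011 143.66959652] [-0.00696209 -0.68088841  2.42955596  0.11852912  0.76060665  1.37892504]
[ 0.028  0.003  1.497 -0.003  0.01  -0.004]
```

View pics/w1.png

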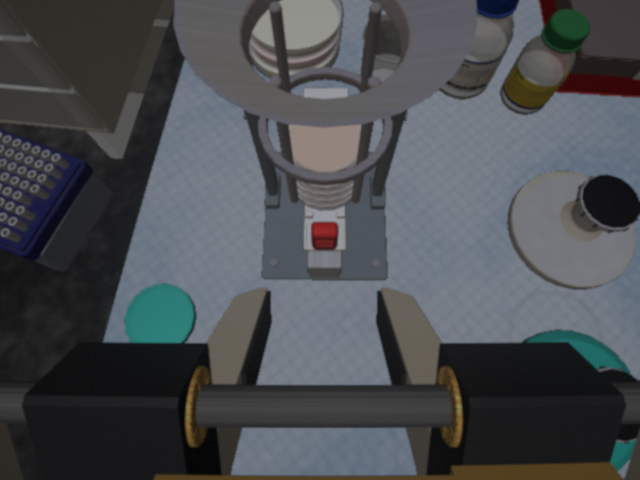

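The tab is at about (324,235), within about 1 mm of the prediction. The foot's front edge is level in the image, so the yaw is right. White platter at (609,202). I go in.

Call:
drive_tool:
  motion: "0 0 0.1 0 0 0; 0 0 0.2 0 0 0; 0.01 0 0.3 0 0 0; 0.01 0 0.4 0 0 0; 0.01 0 0.5 0 0 0; 0.01 0 0.6 0 0 0; 0.02 0 0.7 0 0 0; 0.02 0 0.8 0 0 0"

```text
time: 8.15
ee_pos: [565.5, 82.6, 93.6]
tool_rot: [-0.021, 0.947, 0.059, 0.315]
contact_force: [0.4, -0.7, -0.5]
width: 0.499
grip_force: 0.0
```

Call:
drive_tool:
  motion: "0 0 0.1 0 0 0; 0 0 0.2 0 0 0; 0 0 0.3 0 0 0; 0 0 0.4 0 0 0; 0 0 0.5 0 0 0; 0 0 0.6 0 0 0; 0 0 0.69 0 0 0; 0 0 0.69 0 0 0"

```text
time: 9.15
ee_pos: [597.7, 86.8, 48.9]
tool_rot: [-0.021, 0.947, 0.059, 0.314]
contact_force: [-0.6, 0.5, 0.2]
width: 0.497
grip_force: 0.0
```

Call:
drive_tool:
  motion: "0 0 0 0 0 0; 0 0 0 0 0 0; 0 0 0 0 0 0; 0 0 0 0 0 0; 0 0 0 0 0 0; 0 0 0 0 0 0; 0 0 0 0 0 0; 0 0 0 0 0 0"
  claw: -1
  force: 20

```text
time: 10.15
ee_pos: [598.0, 87.6, 50.4]
tool_rot: [-0.021, 0.947, 0.059, 0.315]
contact_force: [-3.1, 5.3, 3.6]
width: 0.239
grip_force: 23.5
```

```bash
python3 - <<'E'
from h import *
s=robot.state();print(s['joints'],s['ee_pos'],s['width'],s['grip_force'],s['contact_force'])
yaw=np.radians(7.3);p0,r0=cur();mx=np.array([np.cos(yaw),np.sin(yaw),0])
print(go(p0-58*mx,r0,p0,r0))
for n in("scene",):cv2.imwrite(f"pics/{n}1.png",robot.snapshot(n))
E
```

```text
[ 0.01917818 -0.20775982  2.29444838  0.16227955  0.42046633  1.33936154] [598.01218349  87.5774477   50.43637805] 0.23942341920787474 23.50793034536764 [-3.13509649  5.2822402   3.5903868 ]
[-0.581  0.002 -0.434  0.     0.     0.   ]
```

Call:
drive_tool:
  motion: "-0.07 0 -0.05 0 0 0; -0.15 0 -0.11 0 0 0; -0.23 0 -0.17 0 0 0; -0.31 0 -0.23 0 0 0; -0.39 0 -0.29 0 0 0; -0.47 0 -0.35 0 0 0; -0.54 0 -0.4 0 0 0; -0.59 0 -0.44 0 0 0"

```text
time: 11.2
ee_pos: [539.8, 80.5, 50.7]
tool_rot: [-0.022, 0.947, 0.059, 0.315]
contact_force: [21.7, 12.5, -13.7]
width: 0.237
grip_force: 21.8
```

```bash
python3 - <<'E'
from h import *
s=robot.state();print(s['joints'],s['ee_pos'],s['width'],s['grip_force'],s['contact_force'])
a=robot.snapshot("scene")[190:290,240:370];b=robot.snapshot("top")[170:270,240:370]
cv2.imwrite("pics/c2.png",np.hstack([cv2.resize(x,(390,300),interpolation=cv2.INTER_CUBIC) for x in(a,b)]))
E
```

```text
[-2.68093244e-04 -4.27511882e-01  2.45920114e+00  1.70979249e-01
  4.76463240e-01  1.32026753e+00] [539.79662474  80.51062297  50.71716139] 0.23720337850060172 21.83032728764374 [ 21.67265976  12.48536988 -13.67436804]
```

View pics/c2.png

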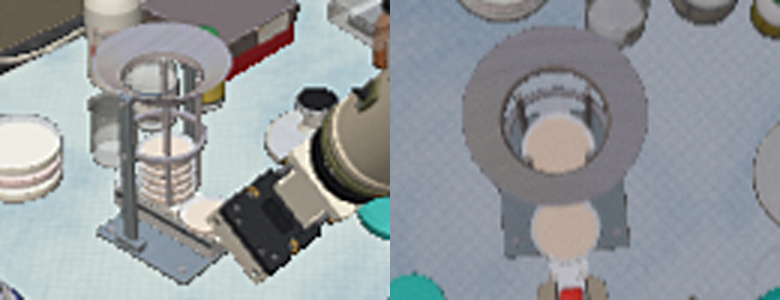

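The shuttle is out to its stop: the stop pulls back at about 25 N and the dish has come out. The dish is at about (298.7,247) in the top view. I measure it, then work out the grasp.

```bash
python3 - <<'E'
from h import *
m=robot.camera_model("top")
print(pix2w(m,(240+(566-390)/3,170+231/3),55))
i=robot.snapshot("top").astype(int)[225:265,275:320]
# pinkish disc: red noticeably above blue, light
k=((i[...,2]-i[...,0]>15)&(i[...,2]>150)).astype(np.uint8)
c=cv2.connectedComponentsWithStats(k);j=1+np.argmax(c[2][1:,4]);print(c[2][j],c[3][j]+[275,225]);P=pix2w(m,c[3][j]+[275,225],54);print(P)
yaw=np.radians(7.2);r=lean(yaw,np.radians(37));mx=np.array([np.cos(yaw),np.sin(yaw),0])
D=np.array([636.5,92.5,0])-56.5*mx;print("model",D)
plan(tcp(np.r_[D[:2],51],r),r,1)
E
```

```text
[580.39530237  85.25251917  55.        ]
[ 13  13  21  18 298] [298.13758389 246.32550336]
[582.05136243  86.52536978  54.        ]
model [580.44551938  85.4186723    0.        ]
[ 0.405  0.002  0.542 -0.005  0.003 -0.005]
```

Call:
drive_tool:
  motion: "0 0 0 0 0 0; 0 0 0 0 0 0; 0 0 0 0 0 0; 0 0 0 0 0 0; 0 0 0 0 0 0; 0 0 0 0 0 0; 0 0 0 0 0 0; 0 0 0 0 0 0"
  claw: 1

```text
time: 12.35
ee_pos: [539.5, 79.4, 49.7]
tool_rot: [-0.021, 0.947, 0.059, 0.315]
contact_force: [0.2, 0.2, 0.2]
width: 0.986
grip_force: 0.0
```

```bash
python3 - <<'E'
from h import *
s=robot.state();print(s['ee_pos'],s['width'],s['contact_force'])
yaw=np.radians(7.2);r=lean(yaw,np.radians(37));mx=np.array([np.cos(yaw),np.sin(yaw),0])
plan(tcp([581.2,85.9,51],r),r,1)
E
```

```text
[539.48631999  79.41026951  49.74219091] 0.9859005635082995 [0.17503228 0.18476401 0.22100556]
[ 0.433 -0.016  0.538 -0.002  0.008 -0.005]
```

Call:
drive_tool:
  motion: "0.06 0 0.07 0 0 0; 0.12 0 0.14 0 0 0; 0.18 -0.01 0.22 0 0 0; 0.24 -0.01 0.29 0 0 0; 0.3 -0.01 0.36 0 0 0; 0.37 -0.01 0.45 0 0 0; 0.43 -0.01 0.54 0 0.01 0; 0.43 -0.01 0.54 0 0.01 0"

```text
time: 13.35
ee_pos: [592.6, 86.9, 35.2]
tool_rot: [-0.021, 0.946, 0.059, 0.317]
contact_force: [0.1, 0.4, 0.9]
width: 0.999
grip_force: 0.0
```

Call:
drive_tool:
  motion: "0 0 0 0 0 0; 0 0 0 0 0 0; 0 0 0 0 0 0; 0 0 0 0 0 0; 0 0 0 0 0 0; 0 0 0 0 0 0; 0 0 0 0 0 0; 0 0 0 0 0 0"
  claw: -1
  force: 10

```text
time: 14.35
ee_pos: [592.4, 86.9, 35.8]
tool_rot: [-0.021, 0.946, 0.059, 0.317]
contact_force: [-1.3, -0.4, 1.8]
width: 0.569
grip_force: 10.0
```

```bash
python3 - <<'E'
from h import *
s=robot.state();print(s['joints'],s['ee_pos'],s['width'],s['grip_force'],s['contact_force'])
yaw=np.radians(7.2);p0,r0=cur();mx=np.array([np.cos(yaw),np.sin(yaw),0])
for f,u in((-2,3),(-10,15),(-10,45)):print(go(p0+f*mx+[0,0,u],r0,p0,r0))
cv2.imwrite("pics/w2.png",robot.snapshot("wrist")[100:480])
E
```

```text
[ 0.01828012 -0.19217056  2.31674912  0.17899256  0.37851756  1.32088791] [592.44243734  86.8778119   35.77501755] 0.5690682262075341 10.000151367858052 [-1.25873884 -0.37304618  1.79437896]
[ 0.003 -0.    -0.045  0.     0.     0.   ]
[ 0.013 -0.    -0.225  0.     0.     0.   ]
[ 0.239 -0.001 -0.524  0.     0.     0.   ]
```

View pics/w2.png

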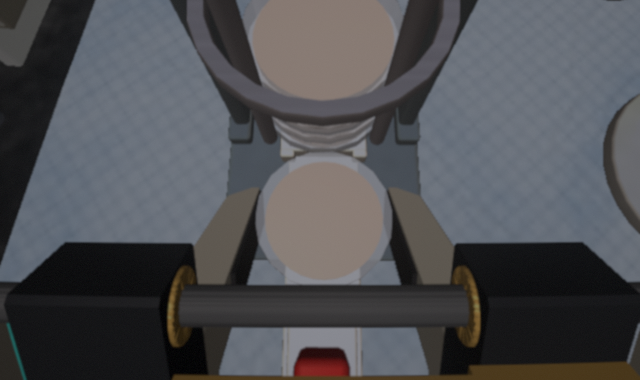

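The dish is between the pads, held at its widest line, centre about (325,317) in the full frame. I lift it up and forward, clear of the front rods.

Call:
drive_tool:
  motion: "0 0 -0.05 0 0 0; 0.01 0 -0.12 0 0 0; 0.01 0 -0.2 0 0 0; 0.06 0 -0.27 0 0 0; 0.12 0 -0.35 0 0 0; 0.18 0 -0.44 0 0 0; 0.24 0 -0.52 0 0 0; 0.24 0 -0.52 0 0 0"

```text
time: 15.4
ee_pos: [583.5, 85.6, 81.9]
tool_rot: [-0.021, 0.946, 0.059, 0.318]
contact_force: [-0.5, 1.2, 0.2]
width: 0.57
grip_force: 10.0
```

```bash
python3 - <<'E'
from h import *
s=robot.state();print(s['joints'],s['ee_pos'],s['width'],s['grip_force'],s['contact_force'])
a=robot.snapshot("scene")[190:290,240:370]
w=robot.snapshot("wrist")[180:480,100:560]
cv2.imwrite("pics/c3.png",np.hstack([cv2.resize(a,(330,254),interpolation=cv2.INTER_CUBIC),cv2.resize(w,(390,254))]))
E
```

```text
[ 0.01509162 -0.33308744  2.3287939   0.14051316  0.50440746  1.36165538] [583.49303711  85.56351135  81.8730297 ] 0.5695377283996303 9.999956907704473 [-0.49509613  1.21207777  0.20796165]
```

View pics/c3.png

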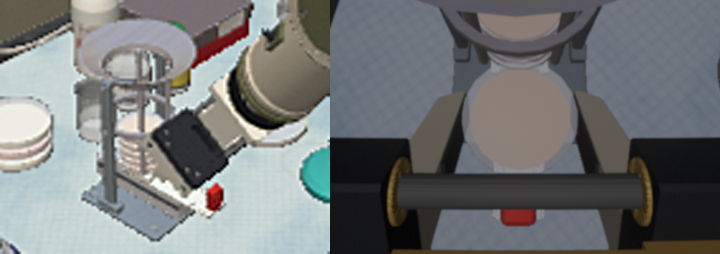

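The dish is held and clear, both in the scene crop at (158,133) and in the wrist view at about (325,318). The shuttle stays out. Now across to the white turntable.

```bash
python3 - <<'E'
from h import *
p0,r0=cur();m=robot.camera_model("wrist")
print("dish",pix2w(m,(325.3,318.2),p0[2]+17)-p0)
T=np.array([640.7+11.2,-115+1,80])
plan(T,r0,3)
E
```

```text
dish [-7.63742171 -1.25682041 17.        ]
[0.146 0.861 0.11  0.    0.    0.   ]
[0.146 0.861 0.11  0.    0.    0.   ]
[0.146 0.861 0.11  0.    0.    0.   ]
```

Call:
drive_tool:
  motion: "-0.03 0.1 -0.02 0 0 0; -0.05 0.21 -0.03 0 0 0; -0.05 0.32 -0.03 0 0 0; -0.02 0.43 -0.02 0 0 0; 0.02 0.54 0.02 0 0 0; 0.07 0.65 0.06 0 0 0; 0.11 0.76 0.09 0 0 0; 0.15 0.86 0.11 0 0 0"

```text
time: 16.5
ee_pos: [606.0, 18.7, 80.1]
tool_rot: [-0.021, 0.946, 0.059, 0.317]
contact_force: [-0.3, -0.5, 0.3]
width: 0.567
grip_force: 10.0
```

Call:
drive_tool:
  motion: "0.02 0.11 0.01 0 0 0; 0.04 0.22 0.02 0 0 0; 0.05 0.32 0.03 0 0 0; 0.07 0.43 0.04 0 0 0; 0.09 0.54 0.06 0 0 0; 0.11 0.65 0.07 0 0 0; 0.13 0.76 0.08 0 0 0; 0.13 0.76 0.08 0 0 0"

```text
time: 17.5
ee_pos: [625.9, -40.5, 81.6]
tool_rot: [-0.021, 0.946, 0.058, 0.317]
contact_force: [-0.2, -0.4, 0.4]
width: 0.565
grip_force: 10.0
```

```bash
python3 - <<'E'
from h import *
m=robot.camera_model("wrist");p0,r0=cur();w=robot.snapshot("wrist");cv2.imwrite("pics/w3.png",w)
print(p0,robot.state()['contact_force'],robot.state()['joints'])
print("pred platter px",w2pix(m,np.array([640.7,-115,60])),"dish A",w2pix(m,p0+[-11.2,-1,20]),"dish B",w2pix(m,p0+[-7.6,-1.3,20]))
E
```

```text
[625.90138643 -40.5385639   81.64830109] [ 1.39843718 -1.06075862 -0.03199851] [-0.29705293 -0.18374379  2.20900613  0.48019474  0.5667043   0.8150616 ]
pred platter px [476.89134282 303.74053479] dish A [323.64239364 325.98731521] dish B [325.54746067 316.85015172]
```

View pics/w3.png

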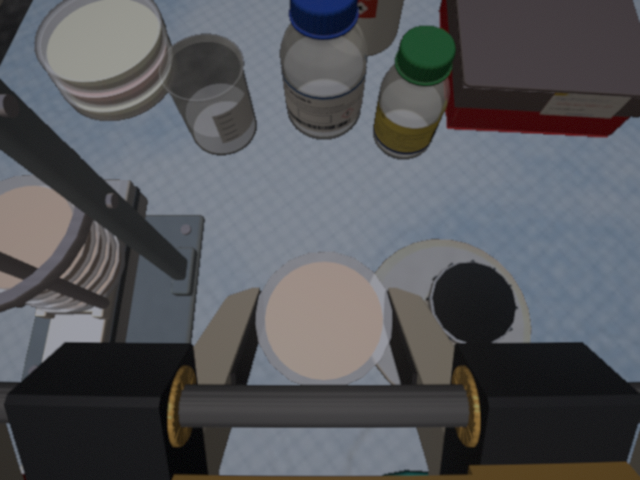

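The dish is at (325,317) and the platter at (472,302.5), so both are measured in one picture. Next I work out the shift.

```bash
python3 - <<'E'
from h import *
m=robot.camera_model("wrist");p0,r0=cur()
w=cv2.imread("pics/w3.png");g=w.max(2)[240:360,410:530]
k=(g<60).astype(np.uint8);c=cv2.connectedComponentsWithStats(k);j=1+np.argmax(c[2][1:,4]);print(c[2][j],c[3][j]+[410,240])
uv=np.array([c[2][j][0]+c[2][j][2]/2+410,c[2][j][1]+c[2][j][3]/2+240])
P=pix2w(m,uv,60);P2=pix2w(m,(472,302.5),60);D=pix2w(m,(325,317),p0[2]+20);print(uv,P,P2,D-p0)
PP=np.array([640,-113.6,0]) # blend
o=D-p0
T=np.array([PP[0]-o[0],PP[1]-o[1],80]);print(T);plan(T,r0,1)
E
```

```text
[  23   22   97   98 6431] [477.35842015 312.42792723]
[481.5 311. ] [ 637.04813587 -116.80128207   60.        ] [ 640.75298076 -112.07216483   60.        ] [-7.66647891 -1.15292381 20.        ]
[ 647.66647891 -112.44707619   80.        ]
[0.12  0.932 0.11  0.    0.    0.   ]
```

```bash
python3 - <<'E'
from h import *
m=robot.camera_model("wrist")
g=cv2.imread("pics/w3.png").max(2);pts=[]
for y in range(266,334,4):
    x=np.where(g[y,415:535]<60)[0]+415;pts+=[(x[0],y),(x[-1],y)]
e=cv2.fitEllipse(np.array(pts,np.float32));print(e,pix2w(m,e[0],60),pts[::6])
g=cv2.imread("pics/top0.png").max(2)[208:240,370:402];k=(g<70).astype(np.uint8)
c=cv2.connectedComponentsWithStats(k);j=1+np.argmax(c[2][1:,4]);q=c[3][j]+[370,208];print(c[2][j],q,pix2w(robot.camera_model("top"),q,60))
E
```

```text
((473.60028076171875, 302.60748291015625), (75.7559814453125, 84.76187896728516), 125.0588607788086) [ 640.79440709 -112.86907252   60.        ] [(np.int64(454), 266), (np.int64(440), 278), (np.int64(435), 290), (np.int64(434), 302), (np.int64(436), 314), (np.int64(443), 326)]
[  8   7  17  18 232] [386.00862069 223.44827586] [ 640.31009688 -113.42434555   60.        ]
```

Call:
drive_tool:
  motion: "0.02 0.12 0.01 0 0 0; 0.03 0.24 0.03 0 0 0; 0.05 0.36 0.04 0 0 0; 0.06 0.48 0.06 0 0 0; 0.08 0.6 0.07 0 0 0; 0.1 0.74 0.09 0 0 0; 0.126 0.925 0.114 0 0 0; 0.126 0.925 0.114 0 0 0"

```text
time: 18.55
ee_pos: [648.7, -112.9, 80.4]
tool_rot: [-0.021, 0.946, 0.058, 0.317]
contact_force: [-0.0, 0.1, -0.2]
width: 0.571
grip_force: 10.0
```

```bash
python3 - <<'E'
from h import *
p0,r0=cur();print(p0,robot.state()['contact_force'])
print(go(np.array([648.3,-111.9,56]),r0),go(np.array([648.3,-111.9,50.3]),r0))
E
```

```text
[ 648.70819718 -112.87450805   80.3516779 ] [-0.01258412  0.14160952 -0.21765522]
[-0.186 -0.012  0.241  0.     0.     0.   ] [-0.229 -0.012  0.298  0.     0.     0.   ]
```

Call:
drive_tool:
  motion: "-0.04 0 0.05 0 0 0; -0.09 0 0.11 0 0 0; -0.13 -0.01 0.17 0 0 0; -0.17 -0.01 0.22 0 0 0; -0.19 -0.01 0.25 0 0 0; -0.21 -0.01 0.27 0 0 0; -0.22 -0.01 0.29 0 0 0; -0.23 -0.01 0.298 0 0 0"

```text
time: 19.55
ee_pos: [647.9, -110.6, 50.0]
tool_rot: [-0.021, 0.946, 0.059, 0.317]
contact_force: [-0.8, 0.3, 0.1]
width: 0.573
grip_force: 10.0
```

```bash
python3 - <<'E'
from h import *
p0,r0=cur();s=robot.state();print(p0,s['contact_force'],s['torque'],s['width'])
w=robot.snapshot("wrist")[200:440,160:480];a=robot.snapshot("scene")[180:280,285:400]
cv2.imwrite("pics/c4.png",np.hstack([cv2.resize(w,(440,330)),cv2.resize(a,(345,330),interpolation=cv2.INTER_CUBIC)]))
E
```

```text
[ 647.90145754 -110.64535942   50.04320747] [-0.80477248  0.34392198  0.06619403] [-0.04329856  0.31421263  0.00734937] 0.5727903455858346
```

View pics/c4.png

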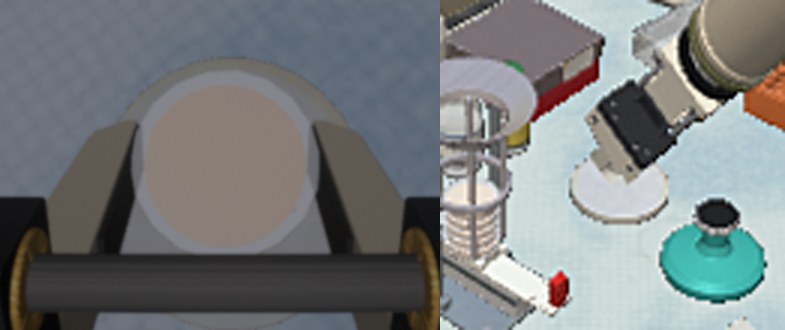

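No contact yet. The foot's arc shows the dish sits about 2 mm too far left (+y), so I shift it and lower until it touches.

Call:
drive_tool:
  motion: "0 0.012 0 0 0 0; 0 0.024 0 0 0 0; 0 0.024 0 0 0 0; -0.004 0.024 0.005 0 0 0; -0.007 0.024 0.01 0 0 0; -0.011 0.024 0.015 0 0 0; -0.011 0.024 0.015 0 0 0; -0.011 0.024 0.015 0 0 0"

```text
time: 20.65
ee_pos: [648.9, -112.8, 49.8]
tool_rot: [-0.021, 0.946, 0.059, 0.318]
contact_force: [-3.0, 0.5, 7.2]
width: 0.571
grip_force: 10.0
```

Call:
drive_tool:
  motion: "0 0 0 0 0 0; 0 0 0 0 0 0; 0 0 0 0 0 0; 0 0 0 0 0 0; 0 0 0 0 0 0; 0 0 0 0 0 0; 0 0 0 0 0 0; 0 0 0 0 0 0"
  claw: 0.9

```text
time: 21.65
ee_pos: [648.0, -112.5, 48.5]
tool_rot: [-0.021, 0.946, 0.059, 0.317]
contact_force: [0.1, -0.1, -0.6]
width: 0.955
grip_force: 0.0
```

Call:
drive_tool:
  motion: "0 0 -0.1 0 0 0; 0 0 -0.2 0 0 0; 0 0 -0.3 0 0 0; 0 0 -0.4 0 0 0; 0 0 -0.5 0 0 0; 0 0 -0.6 0 0 0; 0 0 -0.7 0 0 0; 0 0 -0.7 0 0 0"

```text
time: 22.65
ee_pos: [614.8, -117.2, 94.1]
tool_rot: [-0.021, 0.946, 0.059, 0.318]
contact_force: [-0.2, -0.3, -0.2]
width: 0.95
grip_force: 0.0
```

```bash
python3 - <<'E'
from h import *
p0,r0=cur();m=robot.camera_model("wrist");w=robot.snapshot("wrist")
print(p0,w2pix(m,np.array([640.6,-113.1,70])),robot.state()['joints'])
a=robot.snapshot("scene")[180:280,285:400];t=robot.snapshot("top")
cv2.imwrite("pics/w4.png",w);cv2.imwrite("pics/top4.png",t)
cv2.imwrite("pics/c5.png",np.hstack([cv2.resize(w[120:480,120:600],(440,330)),cv2.resize(a,(345,330),interpolation=cv2.INTER_CUBIC)]))
# next: tab grasp, drawn out
yaw=np.radians(7.2);r=lean(yaw,np.radians(36));mx=np.array([np.cos(yaw),np.sin(yaw),0])
T=np.array([539.5,79.8,49.7])
plan(T+[0,0,35],r,3)
E
```

```text
[ 614.76195389 -117.1542627    94.13635492] [322.96342491 265.41905285] [-0.48229895 -0.17759583  2.17827746  0.58681542  0.67283194  0.58673615]
[-0.189 -0.851 -0.096 -0.001 -0.012 -0.002]
[-0.189 -0.852 -0.095 -0.001 -0.012 -0.002]
[-0.189 -0.852 -0.095 -0.001 -0.012 -0.002]
```

View pics/c5.png

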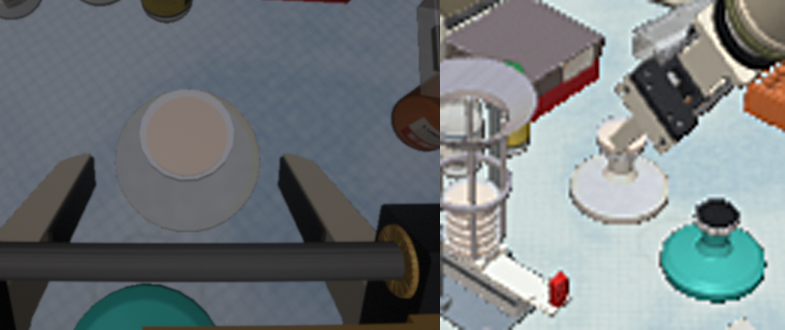

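The dish lies level and centred on the platter: lid centre at (324,266) against a predicted (323,265). Back to the tab.

Call:
drive_tool:
  motion: "-0.02 -0.1 -0.01 0 0 0; -0.04 -0.2 -0.03 0 0 0; -0.07 -0.31 -0.04 0 0 0; -0.09 -0.42 -0.05 0 -0.01 0; -0.12 -0.53 -0.06 0 -0.01 0; -0.14 -0.64 -0.07 0 -0.01 0; -0.17 -0.75 -0.08 0 -0.01 0; -0.19 -0.85 -0.1 0 -0.01 0"

```text
time: 23.8
ee_pos: [589.0, -50.8, 90.4]
tool_rot: [-0.021, 0.947, 0.059, 0.314]
contact_force: [-0.1, 0.1, 0.0]
width: 0.949
grip_force: 0.0
```

Call:
drive_tool:
  motion: "-0.02 -0.1 -0.01 0 0 0; -0.04 -0.2 -0.03 0 0 0; -0.07 -0.31 -0.04 0 0 0; -0.09 -0.42 -0.05 0 -0.01 0; -0.12 -0.53 -0.06 0 -0.01 0; -0.14 -0.64 -0.07 0 -0.01 0; -0.17 -0.75 -0.08 0 -0.01 0; -0.19 -0.85 -0.1 0 -0.01 0"

```text
time: 24.8
ee_pos: [563.7, 14.6, 87.9]
tool_rot: [-0.021, 0.948, 0.059, 0.312]
contact_force: [0.2, 0.5, 0.2]
width: 0.95
grip_force: 0.0
```

Call:
drive_tool:
  motion: "-0.02 -0.1 -0.01 0 0 0; -0.04 -0.2 -0.03 0 0 0; -0.07 -0.31 -0.04 0 0 0; -0.09 -0.42 -0.05 0 -0.01 0; -0.12 -0.55 -0.06 0 -0.01 0; -0.15 -0.7 -0.07 0 -0.01 0; -0.19 -0.85 -0.1 0 -0.01 0; -0.19 -0.85 -0.1 0 -0.01 0"
  claw: 0

```text
time: 25.8
ee_pos: [538.4, 80.2, 85.6]
tool_rot: [-0.021, 0.949, 0.059, 0.31]
contact_force: [-1.1, -0.2, -0.0]
width: 0.501
grip_force: 0.0
```

```bash
python3 - <<'E'
from h import *
s=robot.state();print(s['joints'],s['ee_pos'],s['width'],s['contact_force'])
yaw=np.radians(7.2);r=lean(yaw,np.radians(36))
T=np.array([539.5,80,51]);plan(T,r,1)
E
```

```text
[ 9.60459399e-04 -5.09026001e-01  2.43468433e+00  1.35393004e-01
  5.93055953e-01  1.35861749e+00] [538.4373      80.19248924  85.5972311 ] 0.5006271183485607 [-1.07421172 -0.21955359 -0.02062594]
[-0.245  0.005  0.357 -0.004 -0.005 -0.002]
```

Call:
drive_tool:
  motion: "-0.04 0 0.05 0 0 0; -0.08 0 0.1 0 0 0; -0.12 0 0.15 0 0 0; -0.16 0 0.21 0 0 0; -0.2 0 0.27 0 0 0; -0.245 0 0.355 0 0 0; -0.245 0 0.355 0 0 0; -0.245 0 0.355 0 0 0"

```text
time: 26.8
ee_pos: [539.7, 79.5, 51.1]
tool_rot: [-0.02, 0.949, 0.059, 0.31]
contact_force: [1.3, -1.1, 0.0]
width: 0.501
grip_force: 0.0
```

Call:
drive_tool:
  motion: "0 0 0 0 0 0; 0 0 0 0 0 0; 0 0 0 0 0 0; 0 0 0 0 0 0; 0 0 0 0 0 0; 0 0 0 0 0 0; 0 0 0 0 0 0; 0 0 0 0 0 0"
  claw: -1
  force: 25

```text
time: 27.8
ee_pos: [539.8, 80.8, 51.7]
tool_rot: [-0.021, 0.949, 0.059, 0.31]
contact_force: [-1.9, 10.1, 3.8]
width: 0.191
grip_force: 47.1
```

```bash
python3 - <<'E'
from h import *
s=robot.state();print(s['ee_pos'],s['width'],s['contact_force'])
yaw=np.radians(7.0);p0,r0=cur();mx=np.array([np.cos(yaw),np.sin(yaw),0])
print(go(p0+58*mx,r0,p0,r0))
E
```

```text
[539.84275406  80.76134831  51.69763369] 0.1908605750739911 [-1.87168656 10.06166123  3.76392319]
[0.585 0.002 0.428 0.    0.    0.   ]
```

Call:
drive_tool:
  motion: "0.06 -0.01 0.04 0 0 0; 0.13 -0.01 0.09 0 0 0; 0.2 -0.01 0.14 0 0 0; 0.27 -0.01 0.2 0 0 0; 0.34 -0.01 0.25 0 0 0; 0.41 -0.01 0.3 0 0 0; 0.48 -0.01 0.35 0 0 0; 0.54 -0.01 0.4 0 0 0"

```text
time: 28.8
ee_pos: [594.2, 87.3, 51.8]
tool_rot: [-0.021, 0.949, 0.059, 0.31]
contact_force: [-1.1, 4.3, 7.2]
width: 0.189
grip_force: 46.3
```

Call:
drive_tool:
  motion: "0.01 0 0.01 0 0 0; 0.02 0 0.02 0 0 0; 0.03 0 0.02 0 0 0; 0.04 0 0.03 0 0 0; 0.055 0 0.04 0 0 0; 0.065 0 0.045 0 0 0; 0.065 0 0.045 0 0 0; 0.065 0 0.045 0 0 0"

```text
time: 29.8
ee_pos: [598.8, 87.9, 51.8]
tool_rot: [-0.021, 0.949, 0.059, 0.309]
contact_force: [-41.2, -2.4, 37.5]
width: 0.191
grip_force: 37.6
```

Call:
drive_tool:
  motion: "-0.01 0 -0.01 0 0 0; -0.02 0 -0.015 0 0 0; -0.025 0 -0.018 0 0 0; -0.025 0 -0.018 0 0 0; -0.025 0 -0.018 0 0 0; -0.025 0 -0.018 0 0 0; -0.025 0 -0.018 0 0 0; -0.025 0 -0.018 0 0 0"

```text
time: 30.8
ee_pos: [597.9, 87.7, 52.0]
tool_rot: [-0.021, 0.949, 0.059, 0.311]
contact_force: [-2.0, 5.0, 4.3]
width: 0.192
grip_force: 36.6
```

Call:
drive_tool:
  motion: "0 0 0 0 0 0; 0 0 0 0 0 0; 0 0 0 0 0 0; 0 0 0 0 0 0; 0 0 0 0 0 0; 0 0 0 0 0 0; 0 0 0 0 0 0; 0 0 0 0 0 0"
  claw: 0

```text
time: 31.8
ee_pos: [596.8, 87.5, 51.0]
tool_rot: [-0.02, 0.949, 0.059, 0.31]
contact_force: [-0.3, 0.1, -0.0]
width: 0.501
grip_force: 0.0
```

Call:
drive_tool:
  motion: "0 0 -0.1 0 0 0; 0 0 -0.2 0 0 0; 0 0 -0.31 0 0 0; 0 0 -0.43 0 0 0; 0 0 -0.55 0 0 0; 0 0 -0.67 0 0 0; 0 0 -0.8 0 0 0; 0 0 -0.8 0 0 0"

```text
time: 32.8
ee_pos: [559.7, 82.6, 104.0]
tool_rot: [-0.02, 0.949, 0.059, 0.311]
contact_force: [0.1, 0.2, -0.2]
width: 0.5
grip_force: 0.0
```

```bash
python3 - <<'E'
from h import *
m=robot.camera_model("wrist");w=robot.snapshot("wrist");s=robot.snapshot("scene");t=robot.snapshot("top");cv2.imwrite("pics/w5.png",w);cv2.imwrite("pics/s5.png",s);cv2.imwrite("pics/t5.png",t)
for n,i in(("top0",cv2.imread("pics/top0.png")),("t5",t)):
    i=i.astype(int);k=((i[...,2]>150)&(i[...,1]<80)&(i[...,0]<80));k[:200]=0;k[:,340:]=0;y,x=np.nonzero(k);print(n,x.mean(),y.mean(),len(x))
f=lambda a,h,wd:cv2.resize(a,(wd,h),interpolation=cv2.INTER_CUBIC)
cv2.imwrite("pics/c6.png",np.vstack([np.hstack([f(s[190:290,240:370],300,390),f(t[180:260,250:370],300,400)]),f(w[0:340,160:640],290,790)]))
E
```

```text
top0 297.7692307692308 242.5 26
t5 297.7692307692308 242.5 26
```

View pics/c6.png

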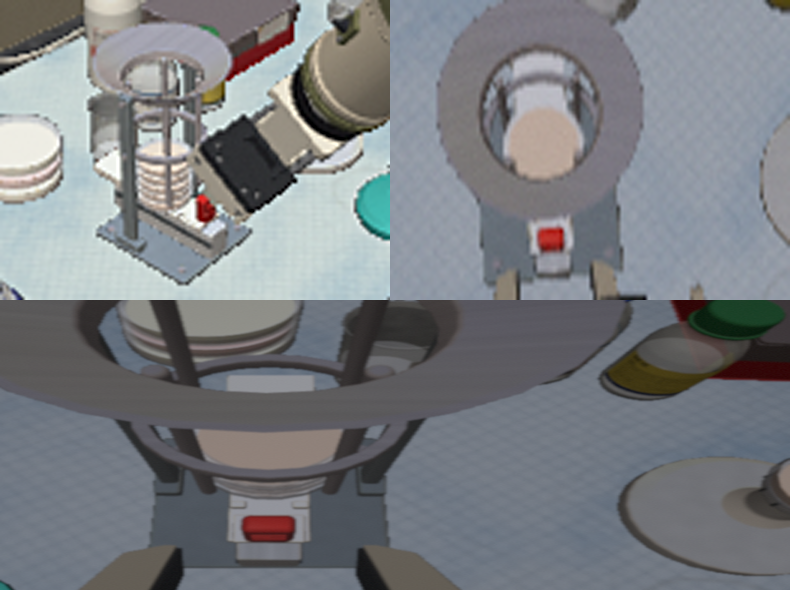

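The tab is back at exactly its starting pixel (297.8,242.5). The stack of five lies flat in the cage, the dish is on the platter, and the hand touches nothing. I hand in.

```bash
python3 -c "
from plant import robot
print(robot.sign_off())"
```

```text
the job is handed in; nothing more can be done
None
```

The job is handed in at about 33 s: the dish lies level and centred on the white turntable's platter, the shuttle is fully home, and the remaining five dishes have dropped flat; one risk is that the shuttle push briefly read about 41 N along x at the wrist (about 56 N in all), through the fingers gripping the tab, and the sign-off returned no verdict.

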